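# Swap the open parts tray

## Task

Of the three small parts trays on the bench, the one with the brass fitting has been left open: push it fully home. Then hook a closed fingertip behind the front lip of the tray with the ball bearing and draw it all the way out to its stop. Leave the bolt's tray shut, pinch or lift nothing, let the parts lie in their trays, and do not disturb the other things on the bench.

Things in the scene. Friction and masses are not known exactly. Their poses are not given: they have to be found in the camera images.
- base_plate: dark steel plate, 160x262x6 mm, on 22 mm feet fixed to the bench; origin at bench level below its centre. On it stand three identical slide units side by side (84 mm apart in y, in any order): dark channels 76 mm wide, rails to 48 mm above the bench, each with a light grey tray; told apart only by what lies in the tray. Trays slide along the plate's x (-x = out, to the robot). Highest point 68 mm.
- bearing_tray (a joint): slide of the tray with the ball bearing: 0 = fully home against the back, 0.070 = drawn out to its stop; drawing moves the tray along the plate's -x (towards the robot). It stays where it is left; moving it takes about 3 N.
- bearing_lip_rear (a point): on the upright front lip of the bearing's tray (64 mm wide in y, 7 mm thick): middle of its rear face (hooked from behind) at the top edge, 68 mm above the bench; x points to the tray's back. Behind it an empty finger well, 52 mm long (x), 58 mm wide, floor 35 mm above the bench, then a divider (top 50 mm) and the part's pocket. Side walls 54 mm above the bench.
- bearing_lip_front (a point): middle of the same lip's front face (pushed on), 64 mm above the bench, 7 mm in front of and 4 mm below the lip_rear point
- bearing_pocket (a point): centre of the floor of the pocket (66 mm long, 58 mm wide) in the bearing's tray; moves with the tray
- bearing: loose ball bearing (flat ring, 42 mm across, 12 mm thick) lying in its tray's pocket; origin at the centre of its underside
- fitting_tray (a joint): slide of the tray with the brass hose fitting: 0 = fully home against the back, 0.070 = drawn out to its stop; drawing moves the tray along the plate's -x (towards the robot). It stays where it is left; moving it takes about 3 N.
- fitting_lip_rear (a point): on the upright front lip of the fitting's tray (64 mm wide in y, 7 mm thick): middle of its rear face (hooked from behind) at the top edge, 68 mm above the bench; x points to the tray's back. Behind it an empty finger well, 52 mm long (x), 58 mm wide, floor 35 mm above the bench, then a divider (top 50 mm) and the part's pocket. Side walls 54 mm above the bench.
- fitting_lip_front (a point): middle of the same lip's front face (pushed on), 64 mm above the bench, 7 mm in front of and 4 mm below the lip_rear point
- fitting_pocket (a point): centre of the floor of the pocket (66 mm long, 58 mm wide) in the fitting's tray; moves with the tray
- fitting: loose brass hose fitting (17x42x14 mm, lying across the tray) lying in its tray's pocket; origin at the centre of its underside
- bolt_tray (a joint): slide of the tray with the steel bolt with nut: 0 = fully home against the back, 0.070 = drawn out to its stop; drawing moves the tray along the plate's -x (towards the robot). It stays where it is left; moving it takes about 3 N.
- bolt_lip_rear (a point): on the upright front lip of the bolt's tray (64 mm wide in y, 7 mm thick): middle of its rear face (hooked from behind) at the top edge, 68 mm above the bench; x points to the tray's back. Behind it an empty finger well, 52 mm long (x), 58 mm wide, floor 35 mm above the bench, then a divider (top 50 mm) and the part's pocket. Side walls 54 mm above the bench.
- bolt_lip_front (a point): middle of the same lip's front face (pushed on), 64 mm above the bench, 7 mm in front of and 4 mm below the lip_rear point
- bolt_pocket (a point): centre of the floor of the pocket (66 mm long, 58 mm wide) in the bolt's tray; moves with the tray
- bolt: loose steel bolt with nut (17x57x18 mm, lying along the tray) lying in its tray's pocket; origin at the centre of its underside
- tape_roll: loose bystander: roll of black tape, 64 mm across, 20 mm high; origin at the centre of its underside
- tape_measure: loose bystander: tape measure, 67x84x29 mm; origin at the centre of its underside
- abrasive_block: loose bystander: abrasive block, 50x90x34 mm; origin at the centre of its underside. It lies in front of the 0.27 m high parts cabinet, whose nearest corner stands at about x 0.5, y -0.22; its left face runs from there to about x 0.82, y 0.02: swing round or over it

How it is judged:
On the way, in this order (a step that is already met when the one before it is completed fails the run):
1. the brass fitting's tray is pushed home (within 6 mm) while the bearing's tray is still in (value of joint fitting_tray below 0.006 m and value of joint bearing_tray below 0.02 m), for 0.1 s.
2. the bearing's tray is being drawn (past 25 mm) by a fingertip behind its lip (value of joint bearing_tray above 0.025 m and contact force between the fingers and bearing_tray_c5 above 0.3 N), for 0.04 s.
3. the bearing's tray is out to its stop (within 6 mm) (value of joint bearing_tray above 0.064 m), for 0.1 s.
At the end, for the whole second after the job is handed in: the brass fitting's tray is within 6 mm of fully home, the bearing's tray within 6 mm of its outer stop and at rest, the bolt's tray within 6 mm of home; bearing, fitting and bolt lie still in their own pockets (within 36 mm of the pocket's centre) (value of joint each of fitting_tray, bolt_tray below 0.006 m and value of joint bearing_tray above 0.064 m and velocity of joint bearing_tray below 0.01 m/s and horizontal distance between bearing and bearing_pocket below 0.036 m and height (world z) of each of bearing, fitting, bolt below 0.054 m and linear speed of each of bearing, fitting, bolt below 0.02 m/s and horizontal distance between fitting and fitting_pocket below 0.036 m and horizontal distance between bolt and bolt_pocket below 0.036 m); the robot touches nothing.
It fails at once if the bearing, the fitting or the bolt is lifted more than about 19 mm off its tray's floor (height (world z) of any of bearing, fitting, bolt above 0.054 m).
It fails at once if a tray's lip is pinched (more than 3 N on both of its faces at once) ((contact force between the fingers and bearing_tray_c5 above 3 N and contact force between the fingers and bearing_tray_c6 above 3 N) or (contact force between the fingers and fitting_tray_c5 above 3 N and contact force between the fingers and fitting_tray_c6 above 3 N) or (contact force between the fingers and bolt_tray_c5 above 3 N and contact force between the fingers and bolt_tray_c6 above 3 N)).
It fails at once if the bolt's tray is drawn out more than 15 mm (value of joint bolt_tray above 0.015 m).
It fails at once if the tape roll, the tape measure or the abrasive block is shifted more than 20 mm (distance of any of tape_roll, tape_measure, abrasive_block from where it was at the start of the episode above 0.02 m).
It also fails if it takes over 38 s, if anything falls off the work surface, if the arm or the gripper's body presses on something with over 40 N, if the wrist force passes 120 N, or if a joint passes its speed limit or range.

## Robot

A 6-joint arm with a two-finger parallel gripper is mounted at the origin on the work surface; the furniture and walls round the work are solid. World frame = base frame: x ahead of the robot, y to its left, z up, the work surface at z = 0. Lengths are in m, angles in rad, forces in N, time in s.
With the tool pointing down it reaches from about 0.275 to 0.875 m from the base axis. Payload 12.5 kg.
Tool frame: the origin (TCP) lies on the centre line of the jaws, within the pads' length; the fingertips stand r.finger_overhang ahead of it and the grasp point (between the pads) lies 3 mm ahead of it (r.finger_overhang is the distance from the TCP to the fingertips, in m); z points along the fingers, y is the direction in which the jaws open and shut (so a half turn about z gives the same grasp; the last joint's range is limited). The gripper opens to 85 mm and grips with 20 to 120 N. Pads are 22 mm wide; open, the fingers measure 114 mm over their backs; the gripper's body (76 mm by 85 mm) begins 54 mm behind the grasp point. The pads swing forward as they close: fully open they stand 13 mm farther back than shut.
Start: joints at [-1.32, 0.351, 1.652, -0, 1.139, -0.085], TCP at [0.181, -0.519, 0.253] pointing down, gripper open.
Joint ranges: [-2.75, 2.75], [-0.79, 2.1], [0.01, 2.65], [-1.57, 4.71], [0.07, 3.14], [-2.87, 2.87]. Speed limits (rad/s): [2.22, 2.22, 2.79, 3.14, 3.14, 3.14].

## Interface

Orientations are given as a unit quaternion [x, y, z, w].
In Python, from cell import r, optics gives the robot as it stands. The module is installed in compiled form; this text tells all that it offers. Calls block until the motion is done:
- r.move_to(position, orientation): joint-space move of the TCP to a pose.
- r.move_linear(position, rot=None, vel=0.15): straight line of the TCP; rot=None keeps the orientation; vel is the mean speed in m/s.
- r.set_joints(angles): joint-space move.
- r.set_gripper(opening, squeeze=None): opening from 0.0 (shut) to 1.0 (fully open); squeeze is the grip in N (None keeps the last); returns when the fingers have stopped.
- r.sleep(seconds).
- r.inverse_kinematics(position, orientation): joint angles nearest the present ones, or None.
- optics.get_image(name): name is "scene" or "top"; returns a dict with "pixels" (480x640x3 uint8, red, green, blue), "depth" (480x640 float32, m along the optical axis (not along the pixel's ray), 0 where there is no reading), "fx", "fy", "cx", "cy" (pixels), "camera_from_world" (4x4, takes a point from world to camera coordinates). Camera axes: x right, y down, z forward; pixel columns grow to the right and rows downward; lengths in m; the calibration is good to about 2 mm. A picture is of the moment at which its call begins.
A pose or a line that the arm cannot do raises r.PlanningError and nothing moves.
- r.hand_in(): hands the job in, once; it reports no verdict.
Readings, each from a call of its own:
- r.current_t(): time.
- r.current_q(): joint angles.
- r.current_qvel(): joint speeds.
- r.current_effort(): joint torques, N m.
- r.current_tool_pos(): TCP position.
- r.current_ee_rot(): TCP orientation.
- r.current_contact_force(): force on the tool from outside, world axes, zero at the start.
- r.current_torque(): the same for the moment, N m.
- r.current_opening(): opening from 0.0 (shut) to 1.0 (fully open).
Only numpy, scipy, OpenCV 4.12 (cv2) and the standard library are available. Lean on these libraries where they do the work, as an engineer would, in place of code of your own. Each camera call takes 0.05 s, during which the arm holds its last target.

## Working session

There is one attempt and no reset: what is moved stays moved. The work goes in short steps, each a Python script; the robot and the scene stay as the last script left them, time stands still between calls to the robot, and variables do not carry over. Pictures are saved under pics/ and viewed, and the job is handed in when it is done.

```bash
mkdir -p pics
python3 - <<'E'
from cell import r, optics
import cv2,numpy as np
for n in("scene","top"):
    d=optics.get_image(n); cv2.imwrite(f"pics/{n}0.png",d["pixels"][:,:,::-1])
    np.savez(f"{n}0.npz",**d)
    print(n,d["fx"],d["fy"],d["cx"],d["cy"]);print(np.round(np.linalg.inv(d["camera_from_world"]),3))
print(r.current_t(),r.finger_overhang,r.current_ee_rot(),r.current_opening(),r.current_tool_pos())
E
```

```text
scene 496.1990845188247 496.1990845188247 322.63611321910525 242.45989207776688
[[-0.782 -0.3    0.546 -0.136]
 [-0.622  0.405 -0.67   0.825]
 [-0.02  -0.863 -0.504  0.668]
 [ 0.     0.     0.     1.   ]]
top 611.0341476088884 611.0341476088884 317.62638371520427 239.58809238198674
[[-0.016 -0.999  0.052  0.45 ]
 [-1.     0.017  0.018  0.007]
 [-0.019 -0.052 -0.998  1.343]
 [ 0.     0.     0.     1.   ]]
0.1 0.022 [ 9.85938960e-01  1.67105087e-01 -4.61378837e-05 -5.05200025e-04] 0.9995336756400802 [ 0.18118604 -0.51900889  0.25282188]
```

View pics/scene0.png

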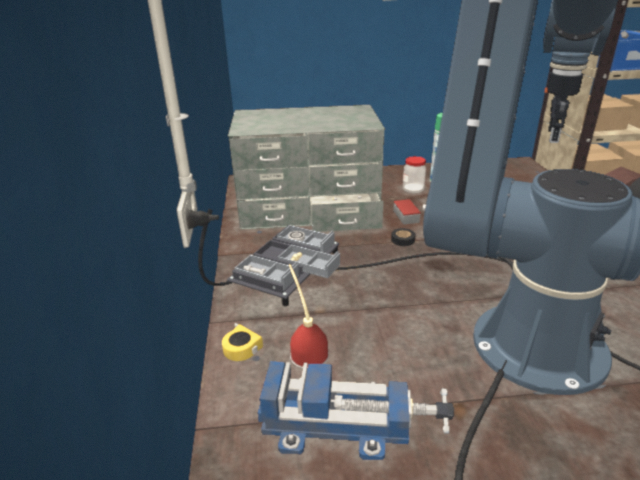

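View pics/top0.png

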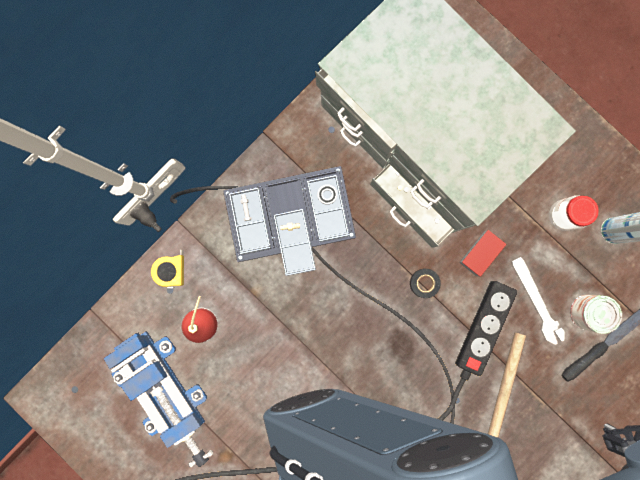

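Run:
```python
import cv2,numpy as np
d=np.load("top0.npz");p=d["pixels"][:,:,::-1]
c=p[155:290,210:370]
cv2.imwrite("pics/topz.png",cv2.resize(c,None,fx=4.4,fy=4.4,interpolation=cv2.INTER_CUBIC))
T=np.linalg.inv(d["camera_from_world"]);v,u=np.mgrid[:480,:640];z=d["depth"]
P=np.stack([(u-d["cx"])/d["fx"]*z,(v-d["cy"])/d["fy"]*z,z,np.ones_like(z)],-1)@T.T
np.save("P.npy",P)
H=P[...,2]
hm=np.clip(H[155:290,210:370]/0.1*255,0,255).astype(np.uint8)
cv2.imwrite("pics/hz.png",cv2.resize(cv2.applyColorMap(hm,cv2.COLORMAP_JET),None,fx=4.4,fy=4.4,interpolation=cv2.INTER_NEAREST))
```

```text
(no output)
```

View pics/topz.png

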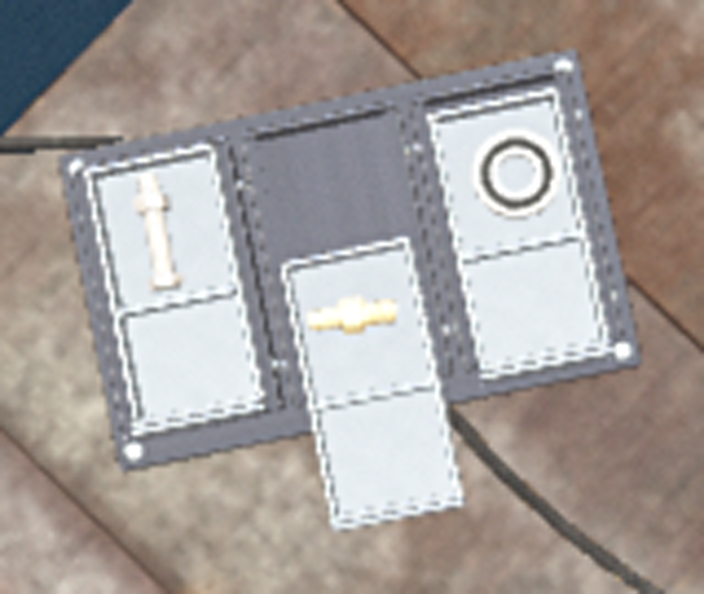

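View pics/hz.png

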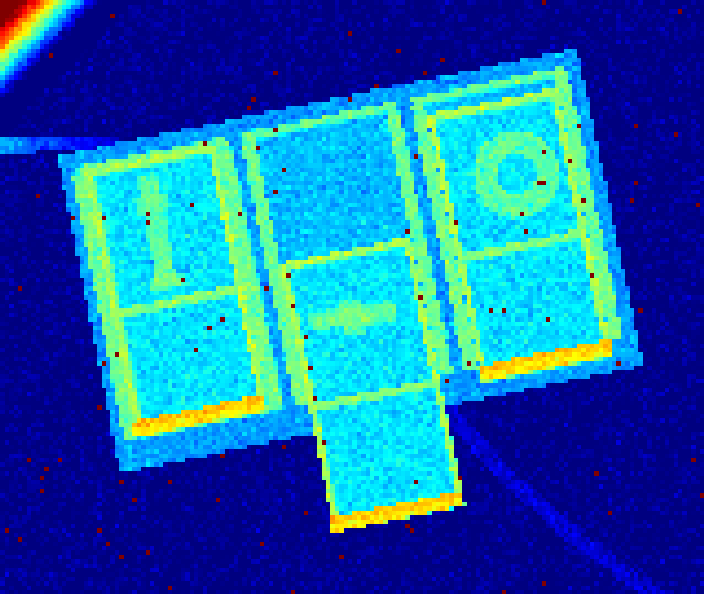

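Run:
```python
import cv2,numpy as np
d=np.load("top0.npz");P=np.load("P.npy");H=P[...,2]
T=np.linalg.inv(d["camera_from_world"])
m=np.zeros((480,640),np.uint8);m[155:290,210:370]=1
# plate+units: height between 18 and 80 mm, biggest blob
def ray(uv,z):
    w=np.array([(uv[0]-d["cx"])/d["fx"],(uv[1]-d["cy"])/d["fy"],1])
    dr=T[:3,:3]@w;o=T[:3,3];return (o+dr*(z-o[2])/dr[2])[:2]
a=cv2.medianBlur(((H>.058)&(H<.08)&(m>0)).astype(np.uint8),3)
n,l,s,c=cv2.connectedComponentsWithStats(a)
for i in range(1,n):
    if s[i,4]<30: continue
    vv,uu=np.where(l==i)
    X=np.array([ray((x,y),.068) for x,y in zip(uu,vv)])
    rect=cv2.minAreaRect((X*1000).astype(np.float32))
    q=X-X.mean(0);e=np.linalg.svd(q,full_matrices=False)[2][0]
    print("lip",s[i],X.mean(0),np.median(H[l==i]),rect,"dir",np.degrees(np.arctan2(e[1],e[0])))
```

```text
lip [211 155  11  11  35] [0.68903995 0.24247896] 0.06806363628372014 ((689.0779418945312, 242.1016845703125), (4.53105354309082, 29.836950302124023), 44.3771858215332) dir 134.98010552678437
lip [319 232  30   9 106] [ 0.52321572 -0.00403138] 0.06661776192256141 ((523.0733642578125, -3.614065170288086), (7.386988162994385, 61.86037063598633), 10.35686206817627) dir -79.2640688761215
lip [240 245  30   9 108] [0.49933186 0.16211691] 0.06603280931318878 ((499.2963562011719, 162.16827392578125), (7.5225300788879395, 62.00396728515625), 10.813359260559082) dir -79.33069274769457
lip [285 267  30   9 100] [0.45220082 0.06941053] 0.06634955339381432 ((452.1944580078125, 68.7008285522461), (6.946663856506348, 61.77167510986328), 10.37717056274414) dir -79.2082807606436
```

```bash
cat > h.py <<'E'
from cell import r, optics
import numpy as np
YAW=np.radians(10.73)
n=np.array([np.cos(YAW),np.sin(YAW)])
FIT=np.array([.45220,.06900]); BEA=np.array([.52320,-.00385])
def quat(a): return [np.cos(a/2),np.sin(a/2),0,0]
def pt(base,s,z): xy=base+s*n; return [xy[0],xy[1],z]
def fx(): f=np.array(r.current_contact_force()); return float(f[:2]@n),float(f[2])
E
python3 - <<'E'
from h import *
for a in(YAW,YAW+np.pi,YAW-np.pi):
    print(r.inverse_kinematics(pt(FIT,-.05,.2),quat(a)),r.inverse_kinematics(pt(BEA,.01,.2),quat(a)))
r.set_gripper(0.0)
p=r.current_tool_pos(); r.move_linear([p[0],p[1],.42],vel=.25)
q=r.current_q();print(r.current_t(),q,r.current_opening())
E
```

```text
[ 3.26527104e-02  1.65139733e-01  2.05294075e+00 -4.44089210e-16
  9.23512175e-01  1.41617521e+00] [-9.10783267e-02  3.83273175e-01  1.74955052e+00 -4.44089210e-16
  1.00876896e+00  1.29244417e+00]
[ 3.26527104e-02  1.65139733e-01  2.05294075e+00 -4.44089210e-16
  9.23512175e-01 -1.72541745e+00] [-9.10783267e-02  3.83273175e-01  1.74955052e+00 -4.44089210e-16
  1.00876896e+00 -1.84914848e+00]
[ 3.26527104e-02  1.65139733e-01  2.05294075e+00 -4.44089210e-16
  9.23512175e-01 -1.72541745e+00] [-9.10783267e-02  3.83273175e-01  1.74955052e+00 -4.44089210e-16
  1.00876896e+00 -1.84914848e+00]
1.6833 [-1.31963440e+00  2.36677808e-01  1.40370132e+00  1.64267069e-05
  1.50337482e+00 -8.46051863e-02] 0.0009131652635281921
```

Run:
```python
from h import *
r.move_to(pt(FIT,-.05,.40),quat(YAW))
r.move_linear(pt(FIT,-.05,.074),vel=.2)
print(r.current_t(),r.current_tool_pos(),r.current_ee_rot(),fx())
import cv2
for k in("scene","top"):
    d=optics.get_image(k); cv2.imwrite(f"pics/{k}1.png",cv2.resize(d["pixels"][150:310,180:390,::-1],None,fx=3,fy=3))
```

```text
5.6833 [0.40339513 0.05971215 0.07452921] [9.95617412e-01 9.35183416e-02 5.37431786e-04 2.87146322e-05] (-0.1648607279801021, -0.3806688467731514)
```

View pics/scene1.png

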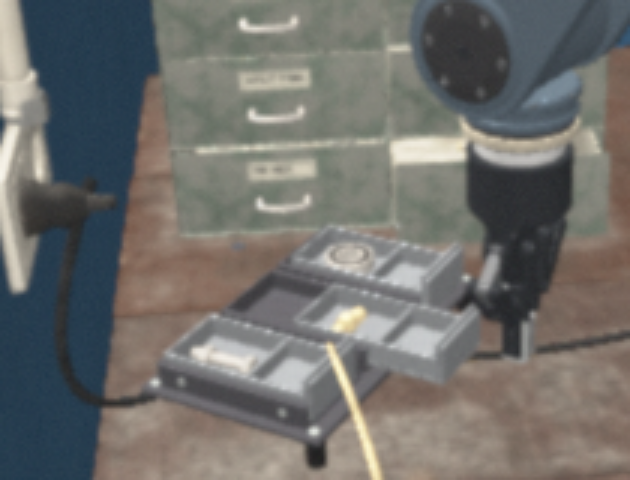

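View pics/top1.png

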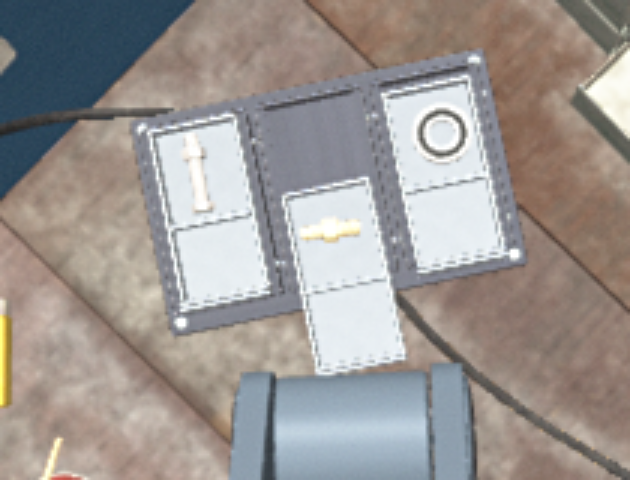

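The scene view shows the closed fingers just in front of the fitting tray's lip, and the top view shows the wrist lined up with it. I'll push next, watching the force.

Run:
```python
from h import *
r.move_linear(pt(FIT,-.02,.074),vel=.1);print(fx())
r.move_linear(pt(FIT,.036,.074),vel=.06);print(fx(),r.current_tool_pos())
s=.036
while s<.062:
    s+=.002; r.move_linear(pt(FIT,s,.074),vel=.04)
    f=fx(); print(round(s,3),np.round(f,1),round(float((np.array(r.current_tool_pos())[:2]-FIT)@n),4))
    if f[0]<-12: break
print(r.current_t())
```

```text
(-0.2931591809501114, -0.4019791727561718)
(0.2538033483372459, -0.236933135239433) [0.48770298 0.07572922 0.07408649]
0.038 [-1.2  0.5] 0.038
0.04 [-0.9 -0.4] 0.0401
0.042 [-1.3 -0.3] 0.0422
0.044 [-1.2 -0.7] 0.0442
0.046 [ 0.5 -0.6] 0.0462
0.048 [-0.2 -0.2] 0.0482
0.05 [-4.1  0.6] 0.0498
0.052 [-13.8   8.7] 0.05
9.3167
```

Run:
```python
from h import *
import cv2
r.move_linear(pt(FIT,-.045,.074),vel=.15)
d=optics.get_image("top"); cv2.imwrite("pics/top2.png",cv2.resize(d["pixels"][150:310,180:390,::-1],None,fx=3,fy=3))
T=np.linalg.inv(d["camera_from_world"]);v,u=np.mgrid[:480,:640];z=d["depth"]
K=np.stack([(u-d["cx"])/d["fx"],(v-d["cy"])/d["fy"],np.ones_like(z)],-1)@T[:3,:3].T
H=T[2,3]+K[...,2]*z
a=((H>.058)&(H<.08)).astype(np.uint8);a[:155]=0;a[:,:210]=0;a[290:]=0;a[:,370:]=0
a=cv2.medianBlur(a,3);N,l,s,c=cv2.connectedComponentsWithStats(a)
for i in range(1,N):
    if s[i,4]<60: continue
    k=K[l==i]; X=(T[:3,3]+k*((.068-T[2,3])/k[:,2])[:,None])[:,:2].mean(0)
    print(s[i],X,"along",(X-FIT)@n)
print(r.current_t(),fx())
```

```text
[319 232  30   9 104] [ 0.52326921 -0.00392204] along 0.05624989346997582
[279 237  30   9 106] [0.51473338 0.08042993] along 0.06356804793485822
[240 245  30   9 106] [0.49933793 0.1623929 ] along 0.06370173748701895
10.1667 (0.4873535715546248, -0.20191146334576449)
```

View pics/top2.png

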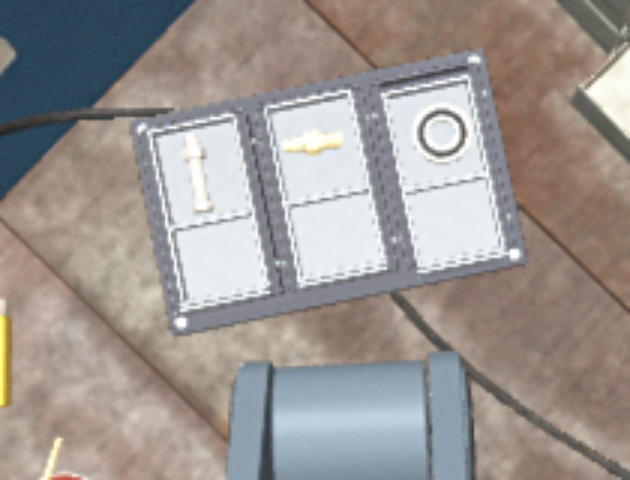

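The fitting tray is now home, its lip level with the bolt tray's (63.6 against 63.7 mm along the slide). The bearing's tray is about 7 mm out. Next I hook it.

Run:
```python
from h import *
import cv2
p=r.current_tool_pos()
r.move_linear([p[0],p[1],.16],vel=.25)
r.move_linear(pt(BEA,.027,.16),vel=.2)
z=.16
r.move_linear(pt(BEA,.027,.085),vel=.12);print(fx())
r.move_linear(pt(BEA,.027,.067),vel=.05);print(fx(),r.current_tool_pos())
if abs(fx()[1])<4:
    r.move_linear(pt(BEA,.016,.067),vel=.06);print(fx())
    r.move_linear(pt(BEA,-.034,.067),vel=.06);print(fx())
    s=-.034
    while s>-.056:
        s-=.002; r.move_linear(pt(BEA,s,.067),vel=.04)
        f=fx(); print(round(s,3),np.round(f,1),round(float((np.array(r.current_tool_pos())[:2]-BEA)@n),4))
        if f[0]>10: break
d=optics.get_image("scene"); cv2.imwrite("pics/scene3.png",cv2.resize(d["pixels"][150:310,180:390,::-1],None,fx=3,fy=3))
print(r.current_t())
```

```text
(0.08308161771729179, -0.20819235271972786)
(0.005106353214266154, 0.05595636124435724) [0.54964608 0.0011646  0.06678879]
(0.09074943836069246, -0.6599220021931925)
(-0.2655679698664439, 0.15149073883634964)
-0.036 [ 0.6 -0.4] -0.0361
-0.038 [ 0.4 -0.1] -0.0381
-0.04 [ 1.1 -0.2] -0.0402
-0.042 [0.9 0.5] -0.0422
-0.044 [0.2 0.6] -0.0442
-0.046 [0.3 0.1] -0.0462
-0.048 [ 5.3 -2. ] -0.0476
-0.05 [ 15.4 -10. ] -0.0477
16.225
```

View pics/scene3.png

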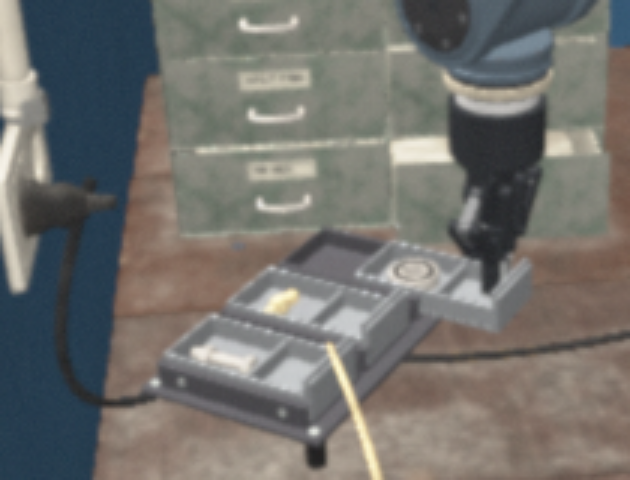

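The finger is hooked behind the lip, at about (490,280) in the crop, and the tray is out with a hard stop felt. I'll back off inside the well, lift out, retreat and check.

Run:
```python
from h import *
import cv2
r.move_linear(pt(BEA,-.036,.067),vel=.04)
r.move_linear(pt(BEA,-.036,.20),vel=.15)
r.move_linear(pt(BEA,-.14,.22),vel=.2)
r.sleep(.3)
d=optics.get_image("top"); cv2.imwrite("pics/top4.png",cv2.resize(d["pixels"][150:310,150:450,::-1],None,fx=2.5,fy=2.5))
T=np.linalg.inv(d["camera_from_world"]);v,u=np.mgrid[:480,:640];z=d["depth"]
K=np.stack([(u-d["cx"])/d["fx"],(v-d["cy"])/d["fy"],np.ones_like(z)],-1)@T[:3,:3].T
H=T[2,3]+K[...,2]*z
a=((H>.058)&(H<.08)).astype(np.uint8);a[:155]=0;a[:,:210]=0;a[290:]=0;a[:,370:]=0
a=cv2.medianBlur(a,3);N,l,s,c=cv2.connectedComponentsWithStats(a)
for i in range(1,N):
    if s[i,4]<60: continue
    k=K[l==i]; X=(T[:3,3]+k*((.068-T[2,3])/k[:,2])[:,None])[:,:2].mean(0)
    print(s[i],X,"out by",.0637-(X-FIT)@n)
print(r.current_t(),fx())
```

```text
[279 237  30   9 107] [0.51475316 0.08049663] out by 0.00010010162178027138
[240 245  30   9 107] [0.49932036 0.16255735] out by -1.5093828328593961e-05
[325 262  30   9 101] [ 0.461697   -0.01440885] out by 0.06989820036609398
18.7917 (-0.7709842649885318, -0.8598090520267194)
```

View pics/top4.png

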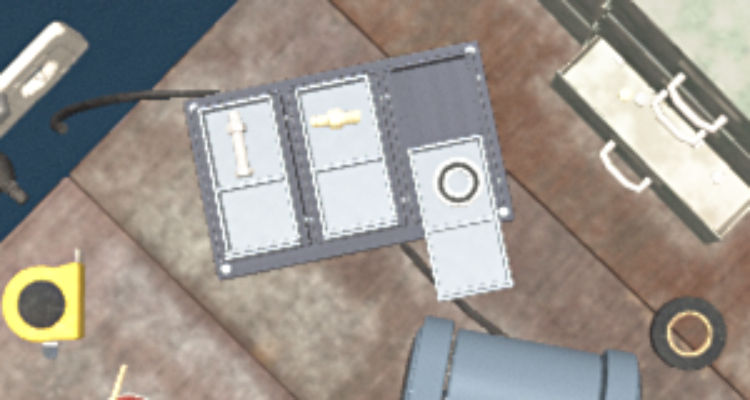

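The picture shows the bearing tray out 69.9 mm, with its lip at about (475,293) in the crop. The other two trays are flush, all parts are in their pockets, the tape roll and tape measure look unmoved, and the arm is clear.

Run:
```python
from h import *
r.hand_in(); print(r.current_t())
```

```text
the job is handed in; nothing more can be done
the job is handed in; nothing more can be done
```

The fitting's tray is pushed home, the bearing's tray is drawn out to its stop, and the job is handed in at about 19 s of the 38 s allowed. `hand_in` gives no verdict.

- **Fitting tray:** I pushed it in with closed fingers until a hard stop at about 14 N. Its lip then measured 0.1 mm from level with the bolt's tray, which looked fully home at the back.
- **Bearing tray:** It started about 7 mm out. I hooked a closed fingertip behind its lip from inside the finger well and drew it until a hard stop at about 15 N. I then backed off and lifted clear, and it measured 69.9 mm out.
- **Final picture:** The bolt's tray had not moved, and all three parts lay in their pockets. The tape roll and tape measure looked unmoved, and the arm was clear of everything.
- **Not checked:** I only judged the tape roll and tape measure by eye. The abrasive block was outside the final picture; the arm's path did not go near it.

No check failed or disagreed.

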